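# Change-over on the peel fixture: unclip the tested plate and send the sled home

## Robot

A 6-joint arm with a two-finger parallel gripper is mounted at the origin on the work surface. World frame = base frame: x ahead of the robot, y to its left, z up, the work surface at z = 0. Lengths are in m, angles in degrees, forces in N, time in s.
With the tool pointing down it reaches from about 0.4 to 0.825 m from the base axis. Payload 7 kg.
Tool frame: the origin (TCP) lies between the finger pads; the fingertips stand 22 mm ahead of it and the grasp point (between the pads) lies 3 mm ahead of it; z points along the fingers, y is the line along which they close (so a half turn about z gives the same grasp; the last joint's range is limited). The gripper opens to 88 mm and grips with 3 to 60 N. Pads are 19 mm wide; open, the fingers measure 130 mm over their backs; the gripper's body (78 mm by 193 mm) begins 47 mm behind the grasp point.
Start: joints at [82.34, 20.546, 0.682, 0, -70.136, -16.507], TCP at [0.276, 0.616, 0.249] pointing down, gripper open.
Joint ranges: [-176.03, 176.03], [-82.01, 121.73], [-58.28, 71.71], [-173.87, 95.51], [-174.79, -0.11], [-173.66, 173.66]. Speed limits (degrees/s): [136.94, 136.94, 172.46, 180, 180, 180].

## Interface

Orientations are given as [roll, pitch, yaw] about the fixed x, y, z axes, in that order (R = Rz(yaw) Ry(pitch) Rx(roll)).
In Python, from plant import ctrl gives the robot as it stands.
- The arm moves only by the tool apply_moves, never from a script. Its argument "targets" is a list of rows, each an object with "travel": the shift along the tool's x, y, z in mm, a list of three; "roll": the turn about the tool's z in degrees; "jaw": the finger opening in mm, from 0 to 87.6. In form: [{"travel": [tx, ty, tz], "roll": roll, "jaw": jaw}, ...]. A call has 1 to 10 rows; each row shifts and turns the commanded pose from where the row before left it, along the tool's axes as they then stand; what a row does not reach is not made up. A row lasts 1/10 s, in which the tool goes at most 50 mm and 8.59 degrees, less where a joint would pass 70% of its speed; a pose out of reach is approached as far as the arm can. A call with a gripper value outside its range is refused whole. The fingers move at their own pace and stop on an object; the grip force is fixed at half the most. Time passes only in rows, so rows that do not move let the fingers close. It gives the time, the measured TCP pose, the force, the opening and the grip force at its end, in the units of the state.
- ctrl.get_obs(): the state, without advancing time (a new reading comes with each control period).
- ctrl.snapshot(name): name is "scene" or "top" or "wrist"; returns the picture (480x640x3 uint8, red, green, blue); there is no depth.
- ctrl.calibration(name): a dict with "K" (3x3 intrinsics, pixels), "extrinsics" (4x4, takes a point from camera to world coordinates); the wrist camera has in their place "hand_eye" (4x4, takes a point from camera to tool coordinates, whose origin is the TCP and whose axes are the flange's). Camera axes: x right, y down, z forward; pixel columns grow to the right and rows downward; lengths in m; the calibration is good to about 2 mm. The wrist camera is an equidistant fisheye: a pixel r from the principal point sees the ray r / f radians off the axis. A picture is of the moment at which its call begins: read the wrist's pose just before it. calibration takes no time and is no camera call.
- ctrl.close_job(): hands the job in; it is judged then, once.
The state is a dict: "clock": time; "joint_pos": joint angles; "qvel": joint speeds; "tau": joint torques, N m; "tool_pos": TCP position; "orientation": TCP orientation; "force": force on the tool from outside, world axes, zero at the start; "moment": the same for the moment, N m; "opening": finger opening in m; "gripper_force": force on a finger pad.
Only numpy, scipy, OpenCV 4.12 (cv2) and the standard library are available. Lean on these libraries where they do the work, as an engineer would, in place of code of your own. Each camera call takes 0.05 s, during which the arm holds its last target. There are 200 camera calls.

## Task

The peel test is finished: lift the plate out of the sprung catches on the fixture's sled and lay it down gently, same face up, on the ribs of the low tray beside the plate already there, not on it. Push the sled back along its shafts to the end stop until the spring roller clicks in behind its tooth, so that it stays home for the next test. Leave the other plate and the other things on the bench where they are.

Things in the scene. Friction and masses are not known exactly. Their poses are not given: they have to be found in the camera images.
- fixture: Metal peel fixture fixed to the bench: dark base plate 350 x 130 x 12 mm, two steel shafts along its x. Origin: centre of its underside. +x points from the sled's push-tab end to the end stop (home end), z up. Cross bar at the -x end 29 mm high, end stop 46 mm high.
- detent_roller (a point): Axis of the spring roller of the detent, in its bracket on the fixture's +y side, 119 mm towards home (+x) from the fixture's centre. Bracket 46 mm high; its screw reaches 94 mm out from the fixture's centre line. The sled's side tooth meets it 13 mm before home, must be pushed past its crest 6 mm before home (7 to 10 N); the roller then drives the sled the rest of the way home and holds it.
- sled: The sled on the shafts. Origin: under the plate's centre, 30 mm above the bench; axes as the fixture's. Home = origin 70 mm to +x of the fixture's centre, on the rubber buffers of the end stop. Runs freely (1 N) along x, down to -35 mm. Deck 207 x 76 mm, top 38 mm above the bench, pedestal 36 mm wide, catch block at each plate end 44 mm wide, 16 mm thick, top 78 mm above the bench.
- sled_tab (a point): Middle of the top edge of the sled's dark steel push tab, an upright lug at the sled's -x end, 117 mm from the sled's origin: 10 mm thick along the fixture's x, 44 mm wide, 44 mm tall, top 82 mm above the bench, 30 mm clear of the catch block. Push its outer face (5 mm to -x of this point) towards the fixture's +x.
- plate: Tested plate to take off: aluminium, 125 x 50 x 6 mm, 0.1 kg, flat on the pedestal, its x along the fixture's x. Origin: centre of its underside, z up. A round spring nose in each catch block overhangs each short edge by 2 mm; a straight lift of 10 to 15 N snaps it free within 6 mm. Long edges overhang the pedestal by 7 mm, with 16 mm free height below.
- tray: Low black plastic tray fixed to the bench, outside 180 x 210 x 28 mm (x, y, z), walls and floor 4 mm. Origin: centre of its underside. Two rubber ribs along its y, at x = +42 and -42 mm, 12 mm wide, tops 16 mm above the bench: plates lie across both, long side along the tray's x. One plate already lies in the +y part (centre about 65 mm from the tray's centre); the rest is free.
- tested_plate: Another plate of the same size, already lying on the ribs in the +y part of the tray. Origin: centre of its underside. To be left alone.
- tape_roller: Bystander: steel and rubber hand roller, wheel 85 mm diameter, 45 mm wide, handle towards its +x, about 250 mm long overall. Origin: on the bench under the wheel.
- bottle: Bystander: white plastic bottle, 64 mm diameter, 170 mm high. Origin: centre of its foot.
- vice_grip: Bystander: spare steel vice grip of the testing machine, 60 x 75 x 78 mm, with a clamping screw towards its -x. Origin: centre of its foot.
There are look-alikes about, which are no part of the job. Leave any turquoise or yellow look-alike of the plate alone.

How it is judged:
By the outcome, as a careful person would: the job done as asked, in the order asked, and still so for the second after the job is handed in, with the robot touching nothing.
It also fails if it takes over 58 s, if anything falls off the work surface, if the arm or the gripper's body presses on something with over 40 N, if the wrist force passes 120 N, or if a joint passes its speed limit or range.

## Working session

There is one attempt and no reset: what is moved stays moved. The work goes in short steps, Python scripts to look and compute and a tool call to move; the robot and the scene stay as the last step left them, time stands still between calls to the robot, and variables do not carry over. Pictures are saved under pics/ and viewed, at most 10 in all, crops included, and the job is handed in when it is done.

Besides the shell and the picture viewer there is one more tool, called after "Emit:" as name(argument=value, ...), one argument or row to a line, values as JSON. apply_moves: Moves the arm, as the interface text tells. Its arguments: {"type":"object","properties":{"targets":{"type":"array","items":{"type":"object","properties":{"travel":{"type":"array","items":{"type":"number"}},"roll":{"type":"number"},"jaw":{"type":"number"}}}}},"required":["targets"]}

```bash
mkdir -p pics; ls
python3 - <<'E'
from plant import ctrl
import cv2,numpy as np
o=ctrl.get_obs();print({k:np.round(v,3).tolist() for k,v in o.items()})
a=ctrl.snapshot("scene");b=ctrl.snapshot("top")
cv2.imwrite("pics/scene.png",a[:,:,::-1]);cv2.imwrite("pics/top.png",b[:,:,::-1])
np.set_printoptions(precision=4,suppress=True)
for n in("scene","top","wrist"):print(n,ctrl.calibration(n))
E
```

```text
pics
{'clock': 0.0, 'joint_pos': [82.337, 20.592, 0.636, -0.021, -70.136, -16.507], 'qvel': [0.066, 0.065, -0.031, -0.036, -0.053, -0.065], 'tau': [0.002, -58.271, 29.306, 6.997, 0.007, -0.0], 'tool_pos': [0.276, 0.615, 0.248], 'orientation': [179.906, -0.007, -24.177], 'force': [0.015, 0.695, -0.491], 'moment': [-0.057, 0.032, 0.015], 'gripper_force': 0.0, 'opening': 0.088}
scene {'K': array([[516.4223,   0.    , 315.4015],
       [  0.    , 516.4223, 238.2873],
       [  0.    ,   0.    ,   1.    ]]), 'extrinsics': array([[-0.8292,  0.4522, -0.3284,  1.0319],
       [ 0.5589,  0.6712, -0.487 ,  0.5929],
       [ 0.0002, -0.5874, -0.8093,  1.0661],
       [ 0.    ,  0.    ,  0.    ,  1.    ]])}
top {'K': array([[446.2444,   0.    , 315.7093],
       [  0.    , 446.2444, 233.4983],
       [  0.    ,   0.    ,   1.    ]]), 'extrinsics': array([[-0.0252, -0.9969,  0.0742,  0.5144],
       [-0.9995,  0.0238, -0.0204, -0.0069],
       [ 0.0185, -0.0747, -0.997 ,  1.382 ],
       [ 0.    ,  0.    ,  0.    ,  1.    ]])}
wrist {'K': array([[371.6483,   0.    , 317.3991],
       [  0.    , 371.6483, 237.7911],
       [  0.    ,   0.    ,   1.    ]]), 'hand_eye': array([[ 0.0001, -0.9564, -0.2922,  0.0793],
       [ 1.    ,  0.0002, -0.0002, -0.0008],
       [ 0.0002, -0.2922,  0.9564, -0.136 ],
       [ 0.    ,  0.    ,  0.    ,  1.    ]])}
```

View pics/scene.png

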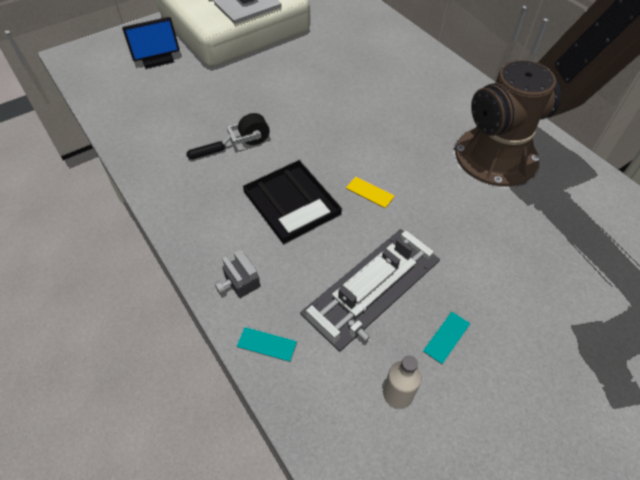

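View pics/top.png

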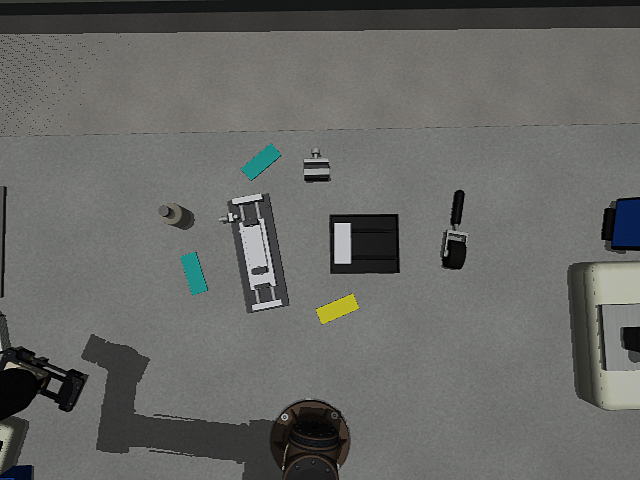

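The scene shows the fixture at top (258,253), its home end and detent screw (225,217) towards the top of the picture. The tray is at (364,244), with the tested plate at its left (342,243). The turquoise plates at (261,161) and (194,273) and the yellow one at (337,308) are look-alikes. The plate to take is the pale one between the catch blocks on the sled, about (257,243).

```bash
cat > h.py <<'E'
import cv2,numpy as np
from plant import ctrl
from scipy.spatial.transform import Rotation as Rn
np.set_printoptions(precision=4,suppress=True)
def cast(name,uv,z,pose=None):
    c=ctrl.calibration(name);K=c["K"]
    uv=np.atleast_2d(uv).astype(float)
    xy=(uv-K[:2,2])/K[0,0]
    if name=="wrist":
        r=np.linalg.norm(xy,axis=1,keepdims=True)
        d=np.hstack([xy/np.maximum(r,1e-9)*np.sin(r),np.cos(r)])
        T=np.eye(4);T[:3,:3]=Rn.from_euler("xyz",pose[1],degrees=True).as_matrix();T[:3,3]=pose[0]
        E=T@c["hand_eye"]
    else:
        d=np.hstack([xy,np.ones((len(xy),1))]);E=c["extrinsics"]
    d=d@E[:3,:3].T;o=E[:3,3]
    return o+d*((z-o[2])/d[:,2:])
def pix(name,P,pose):
    c=ctrl.calibration("wrist");T=np.eye(4);T[:3,:3]=Rn.from_euler("xyz",pose[1],degrees=True).as_matrix();T[:3,3]=pose[0]
    E=np.linalg.inv(T@c["hand_eye"]);p=np.atleast_2d(P)@E[:3,:3].T+E[:3,3]
    r=np.linalg.norm(p[:,:2],axis=1,keepdims=True);th=np.arctan2(r,p[:,2:])
    return p[:,:2]/r*th*c["K"][0,0]+c["K"][:2,2]
E
python3 - <<'E'
from h import *
b=cv2.imread("pics/top.png");hsv=cv2.cvtColor(b,cv2.COLOR_BGR2HSV)
cv2.imwrite("pics/topcrop.png",cv2.resize(b[180:320,210:410],None,fx=4,fy=4,interpolation=cv2.INTER_CUBIC))
m=np.zeros(b.shape[:2],np.uint8);m[hsv[:,:,2]<85]=255
for nm,(x0,y0,x1,y1),z in(("fix",(215,185,300,320),.012),("tray",(310,200,415,285),.028)):
    k=np.zeros_like(m);k[y0:y1,x0:x1]=m[y0:y1,x0:x1]
    cs=[c for c in cv2.findContours(k,cv2.RETR_EXTERNAL,cv2.CHAIN_APPROX_NONE)[0] if cv2.contourArea(c)>150]
    p=np.vstack(cs)[:,0];w=cast("top",p,z)[:,:2].astype(np.float32)
    r=cv2.minAreaRect(w*1000);print(nm,len(cs),r,cv2.boundingRect(p));print(cv2.boxPoints(r))
E
```

```text
fix 1 ((559.9733276367188, 158.83090209960938), (350.52545166015625, 162.1990966796875), 9.574907302856445) (220, 193, 70, 121)
[[373.6623 209.648 ]
 [400.6421  49.7085]
 [746.2843 108.0138]
 [719.3046 267.9533]]
tray 1 ((581.4237670898438, -180.6519775390625), (212.68605041503906, 180.02467346191406), 88.67996978759766) (329, 214, 71, 60)
[[ 488.9855 -284.8932]
 [ 668.9624 -289.0404]
 [ 673.8621  -76.4108]
 [ 493.8851  -72.2636]]
```

View pics/topcrop.png

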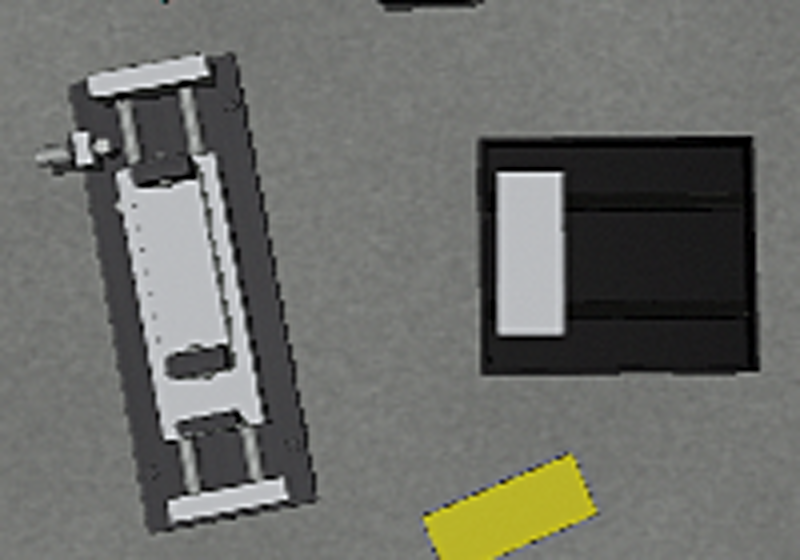

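The crop confirms it: the white plate lies between the dark catch blocks (165,168) and (200,360), with the dark push tab at (207,425) and the detent on the left, which is +y. In the tray the tested plate is at the left and the right part is free. Now I compute the poses and the first move.

Run:
```python
from h import *
f=lambda u,v:np.array([210+u/4,180+v/4])
A=cast("top",f(165,168),.078)[0];B=cast("top",f(200,360),.078)[0];T=cast("top",f(207,425),.082)[0]
print(A,B,T,"dist",np.linalg.norm(A-B),"mid",(A+B)/2,"yaw",np.degrees(np.arctan2(*(A-B)[1::-1])))
F=np.array([.5626,.143]);a=np.radians(9.6);ex=np.array([np.cos(a),np.sin(a)]);ey=np.array([-ex[1],ex[0]])
for P in(A,B,T):print((P[:2]-F)@ex,(P[:2]-F)@ey)
pl=cast("top",[f(497,172),f(565,172),f(565,335),f(497,335)],.022);print("tested",pl.mean(0))
o=ctrl.get_obs();print(o["tool_pos"],o["orientation"])
```

```text
[0.6497 0.1544 0.078 ] [0.5089 0.131  0.078 ] [0.462  0.1263 0.082 ] dist 0.14266228250692556 mid [0.5793 0.1427 0.078 ] yaw 9.411325009388456
0.08772988544845806 -0.003308731132739063
-0.0549316235551346 -0.0028389451136913496
-0.10197157216061342 0.00032869728593741315
tested [ 0.5836 -0.1165  0.022 ]
[0.2762 0.6155 0.2477] [179.9157  -0.0085 -24.1726]
```

Emit:
apply_moves(
  targets=[
    {"travel": [0, 0, 0], "roll": -8.4, "jaw": 80},
    {"travel": [0, 0, 0], "roll": -8.4, "jaw": 80},
    {"travel": [0, 0, 0], "roll": -8.4, "jaw": 80},
    {"travel": [0, 0, 0], "roll": -8.5, "jaw": 80},
    {"travel": [17, 39.7, 0], "roll": 0, "jaw": 80},
    {"travel": [17, 39.7, 0], "roll": 0, "jaw": 80},
    {"travel": [17, 39.7, 0], "roll": 0, "jaw": 80},
    {"travel": [17, 39.7, 0], "roll": 0, "jaw": 80},
    {"travel": [17, 39.7, 0], "roll": 0, "jaw": 80},
    {"travel": [17, 39.7, 0], "roll": 0, "jaw": 80},
  ],
)

```text
clock: 1.1
tool_pos: [0.4169, 0.3961, 0.2484]
orientation: [180.0, 0.0, 9.5]
force: [0.5, 0.6, 0.1]
opening: 0.0799
gripper_force: 0.0
```

Emit:
apply_moves(
  targets=[
    {"travel": [17, 39.7, 0], "roll": 0, "jaw": 80},
    {"travel": [17, 39.7, 0], "roll": 0, "jaw": 80},
    {"travel": [17, 39.7, 0], "roll": 0, "jaw": 80},
    {"travel": [17, 39.7, 0], "roll": 0, "jaw": 80},
    {"travel": [17, 39.7, 0], "roll": 0, "jaw": 80},
    {"travel": [17, 39.7, 10], "roll": 0, "jaw": 80},
    {"travel": [17, 39.7, 20], "roll": 0, "jaw": 80},
    {"travel": [0, 0, 20], "roll": 0, "jaw": 80},
    {"travel": [0, 0, 0], "roll": 0, "jaw": 80},
    {"travel": [0, 0, 0], "roll": 0, "jaw": 80},
  ],
)

```text
clock: 2.1
tool_pos: [0.5796, 0.1434, 0.1985]
orientation: [180.0, 0.1, 9.5]
force: [0.2, -0.1, 1.1]
opening: 0.0802
gripper_force: 0.0
```

Run:
```python
from h import *
o=ctrl.get_obs();im=ctrl.snapshot("wrist")[:,:,::-1];cv2.imwrite("pics/w1.png",im)
p=(o["tool_pos"],o["orientation"]);print(o["clock"],p)
print(pix("wrist",[[.579,.143,.06],[.6497,.1544,.078],[.5089,.131,.078]],p))
```

```text
2.1 (array([0.5796, 0.1434, 0.1985]), array([179.9622,   0.0545,   9.5337]))
[[318.4691 233.3987]
 [319.3132 140.2309]
 [318.7114 325.8088]]
```

View pics/w1.png

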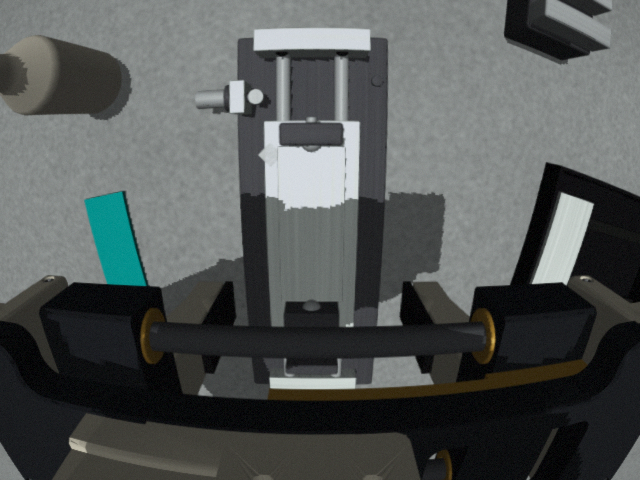

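The wrist picture shows the plate with edges at columns 278 and 344. The catch noses are at (311,147) and (311,306), so the fixture axis is about 6 px left of the tool's.

Run:
```python
from h import *
im=cv2.imread("pics/w1.png").astype(int)
p=((.5796,.1434,.1985),(179.96,.05,9.53))
g=im.sum(2)//3
for r in(165,185,195,230,260,285):print(r,g[r,262:364:2].tolist())
F=np.array([.5796,.1434]);a=np.radians(9.53);ex=np.array([np.cos(a),np.sin(a)]);ey=np.array([-ex[1],ex[0]])
for n,uv,z in(("pl",[[278,165],[344,165],[278,195],[345,195]],.060),("nose",[[311,147],[311,306]],.066),("base",[[239,70],[386,70],[243,370],[372,370]],.012),("block tops",[[279,124],[342,124],[285,303],[338,303]],.078),("stop",[[255,30],[370,30]],.046)):
    w=cast("wrist",uv,z,p)[:,:2];print(n,((w-F)@np.array([ex,ey]).T*1000).tolist())
```

```text
165 [75, 108, 214, 212, 198, 210, 218, 212, 210, 214, 218, 216, 216, 220, 215, 216, 217, 216, 217, 217, 216, 218, 218, 217, 218, 216, 218, 219, 218, 218, 215, 218, 217, 219, 217, 217, 217, 220, 219, 217, 217, 205, 208, 216, 218, 219, 217, 215, 189, 70, 73]
185 [70, 100, 212, 218, 217, 217, 217, 215, 196, 218, 219, 219, 216, 217, 217, 217, 217, 219, 218, 217, 216, 217, 218, 216, 218, 216, 215, 219, 216, 217, 216, 215, 219, 216, 218, 214, 219, 216, 217, 216, 218, 194, 214, 218, 217, 218, 216, 215, 147, 71, 73]
195 [33, 54, 197, 205, 217, 217, 217, 215, 198, 216, 217, 217, 215, 219, 215, 217, 218, 217, 218, 218, 216, 216, 218, 216, 218, 215, 217, 218, 219, 215, 217, 218, 218, 218, 217, 215, 216, 217, 217, 217, 213, 157, 215, 216, 215, 218, 216, 211, 129, 66, 71]
230 [32, 32, 67, 105, 109, 108, 101, 104, 98, 103, 109, 106, 107, 109, 107, 105, 113, 114, 109, 105, 105, 104, 107, 106, 107, 106, 110, 112, 108, 102, 109, 108, 114, 111, 106, 108, 107, 113, 109, 107, 104, 103, 111, 107, 108, 109, 106, 98, 37, 35, 31]
260 [34, 34, 39, 88, 108, 107, 104, 105, 108, 97, 102, 103, 107, 109, 105, 104
[... 414 characters left out ...]
 35, 39]
pl [[52.11476539653327, 29.689399799505974], [52.0096113100039, -19.112014374687266], [29.423495665096908, 30.149112524884792], [29.36510578868407, -20.1797378128014]]
nose [[65.60961091537129, 5.120665567359941], [-60.15838271444724, 5.703534020628626]]
base [[132.099000099829, 67.999771221791], [131.61094843492452, -58.314190598334974], [-169.15206767269018, 81.32251904832503], [-168.04332224677046, -58.40197253333816]]
block tops [[82.38947838579953, 26.711504004732358], [82.23321736293927, -16.186113546994417], [-51.41556181019574, 25.5666978220389], [-51.331156122557445, -15.37133799448772]]
stop [[158.65268026758162, 48.54268185117104], [158.2234078620535, -39.81035309337199]]
```

Emit:
apply_moves(
  targets=[
    {"travel": [2, -5, 10], "roll": 0, "jaw": 80},
    {"travel": [0, 0, 30], "roll": 0, "jaw": 80},
    {"travel": [0, 0, 30], "roll": 0, "jaw": 80},
    {"travel": [0, 0, 30], "roll": 0, "jaw": 80},
    {"travel": [0, 0, 20], "roll": 0, "jaw": 80},
    {"travel": [0, 0, 11], "roll": 0, "jaw": 80},
    {"travel": [0, 0, 0], "roll": 0, "jaw": 80},
    {"travel": [0, 0, 0], "roll": 0, "jaw": 65},
    {"travel": [0, 0, 0], "roll": 0, "jaw": 58},
    {"travel": [0, 0, 0], "roll": 0, "jaw": 56},
  ],
)

```text
clock: 3.15
tool_pos: [0.5815, 0.1492, 0.0688]
orientation: [-180.0, -0.1, 9.5]
force: [-0.4, -0.5, -0.4]
opening: 0.0616
gripper_force: 0.0
```

Emit:
apply_moves(
  targets=[
    {"travel": [0, 0, 0], "roll": 0, "jaw": 50},
    {"travel": [0, 0, 0], "roll": 0, "jaw": 44},
    {"travel": [0, 0, 0], "roll": 0, "jaw": 40},
    {"travel": [0, 0, 0], "roll": 0, "jaw": 40},
    {"travel": [0, 0, 0], "roll": 0, "jaw": 40},
  ],
)

```text
clock: 3.65
tool_pos: [0.5813, 0.1486, 0.0682]
orientation: [180.0, -0.0, 9.5]
force: [-1.9, -1.2, 5.3]
opening: 0.0492
gripper_force: 30.0
```

Emit:
apply_moves(
  targets=[
    {"travel": [0, 0, -2], "roll": 0, "jaw": 40},
    {"travel": [0, 0, -2], "roll": 0, "jaw": 40},
    {"travel": [0, 0, -2], "roll": 0, "jaw": 40},
    {"travel": [0, 0, -2], "roll": 0, "jaw": 40},
    {"travel": [0, 0, -2], "roll": 0, "jaw": 40},
    {"travel": [0, 0, -2], "roll": 0, "jaw": 40},
    {"travel": [0, 0, 0], "roll": 0, "jaw": 40},
  ],
)

```text
clock: 4.35
tool_pos: [0.582, 0.149, 0.0811]
orientation: [-180.0, -0.1, 9.6]
force: [-1.0, -0.5, 3.6]
opening: 0.0495
gripper_force: 30.0
```

Emit:
apply_moves(
  targets=[
    {"travel": [0, 0, -10], "roll": 0, "jaw": 40},
    {"travel": [0, 0, -20], "roll": 0, "jaw": 40},
    {"travel": [0, 0, -30], "roll": 0, "jaw": 40},
    {"travel": [0, 0, -20], "roll": 0, "jaw": 40},
    {"travel": [0, 0, 0], "roll": 0, "jaw": 40},
    {"travel": [0, 0, 0], "roll": 0, "jaw": 40},
  ],
)

```text
clock: 4.95
tool_pos: [0.581, 0.1489, 0.1606]
orientation: [-180.0, -0.1, 9.5]
force: [-0.7, 0.2, -1.4]
opening: 0.0492
gripper_force: 30.0
```

Run:
```python
from h import *
o=ctrl.get_obs();im=ctrl.snapshot("wrist")[:,:,::-1];cv2.imwrite("pics/w2.png",im)
print(o["tool_pos"],o["orientation"],o["force"],o["moment"],o["opening"])
```

```text
[0.581  0.1489 0.1606] [-179.9517   -0.0902    9.5313] [-0.7437  0.2466 -1.3977] [-0.1259  0.0932 -0.0228] 0.0491581068365148
```

View pics/w2.png

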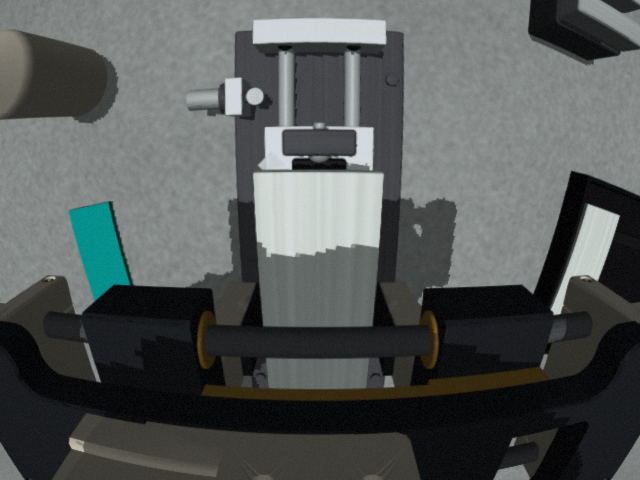

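The plate is held centred, front edge at row 173, columns 254–383, and the catches are empty. Next I carry it over the tray.

Emit:
apply_moves(
  targets=[
    {"travel": [0, 0, 0], "roll": 3, "jaw": 40},
    {"travel": [0, 0, 0], "roll": 5, "jaw": 40},
    {"travel": [0, 0, 0], "roll": 2.8, "jaw": 40},
    {"travel": [0.5, 20, 0], "roll": 0, "jaw": 40},
    {"travel": [0.9, 40, 0], "roll": 0, "jaw": 40},
    {"travel": [0.9, 40, 0], "roll": 0, "jaw": 40},
    {"travel": [0.9, 40, 0], "roll": 0, "jaw": 40},
    {"travel": [0.9, 40, 0], "roll": 0, "jaw": 40},
    {"travel": [0.9, 40, 0], "roll": 0, "jaw": 40},
    {"travel": [0.9, 40, 0], "roll": 0, "jaw": 40},
  ],
)

```text
clock: 6.0
tool_pos: [0.58, -0.1136, 0.1588]
orientation: [180.0, 0.1, -1.2]
force: [0.8, 0.3, -1.3]
opening: 0.0494
gripper_force: 30.0
```

Emit:
apply_moves(
  targets=[
    {"travel": [0.9, 40, 0], "roll": 0, "jaw": 40},
    {"travel": [0.9, 40, 0], "roll": 0, "jaw": 40},
    {"travel": [0.5, 23, 0], "roll": 0, "jaw": 40},
    {"travel": [0, 0, 0], "roll": 0, "jaw": 40},
    {"travel": [0, 0, 0], "roll": 0, "jaw": 40},
    {"travel": [0, 0, 0], "roll": 0, "jaw": 40},
  ],
)

```text
clock: 6.6
tool_pos: [0.5807, -0.2141, 0.159]
orientation: [-180.0, 0.1, -1.2]
force: [0.3, 0.9, -1.8]
opening: 0.0492
gripper_force: 30.0
```

Run:
```python
from h import *
p2=((.581,.1489,.1606),(-179.95,-.09,9.53))
w=cast("wrist",[[254,173],[383,173],[259,280],[380,280]],.1536,p2)
a=np.radians(9.53);ex=np.array([np.cos(a),np.sin(a)]);ey=np.array([-ex[1],ex[0]])
print((w[:,:2]-[.581,.1489])@np.array([ex,ey]).T)
o=ctrl.get_obs();im=ctrl.snapshot("wrist")[:,:,::-1];cv2.imwrite("pics/w3.png",im)
print(o["clock"],o["tool_pos"],o["orientation"],o["force"])
```

```text
[[ 0.0623  0.0254]
 [ 0.0623 -0.0249]
 [ 0.0173  0.0253]
 [ 0.0173 -0.0258]]
6.6 [ 0.5807 -0.2141  0.159 ] [-179.9883    0.0542   -1.2462] [ 0.2906  0.9198 -1.8434]
```

View pics/w3.png

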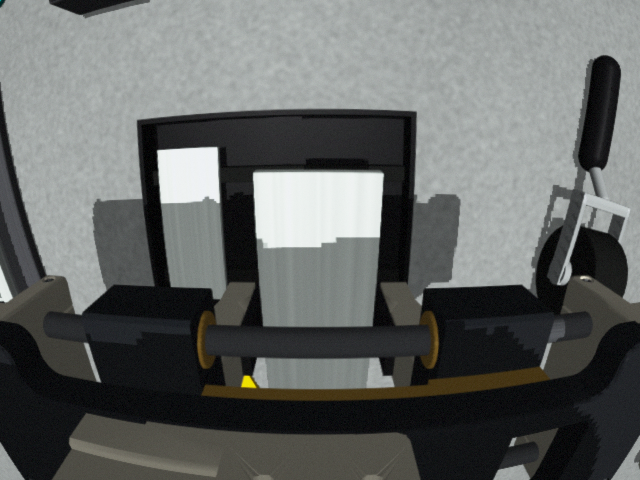

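The wrist view shows the tray rim corners at (138,122) and (416,113), the tested plate with corners (158,150) and (219,148), and the carried plate at columns 254–383 over the free part.

Run:
```python
from h import *
p=((.5807,-.2141,.159),(-179.99,.05,-1.25))
a=np.radians(-1.25);ex=np.array([np.cos(a),np.sin(a)]);ey=np.array([-ex[1],ex[0]])
for n,uv,z in(("rim",[[138,122],[416,113],[277,112]],.028),("tested",[[158,150],[219,148],[226,280]],.022),("rims low",[[412,260]],.028)):
  print(n,(cast("wrist",uv,z,p)[:,:2]-[.5807,-.2141])@np.array([ex,ey]).T*1000)
```

```text
rim [[ 90.4659 137.8562]
 [ 92.114  -70.3796]
 [ 91.055   29.3361]]
tested [[ 67.2305 124.2716]
 [ 66.0587  74.0563]
 [-39.9544  75.3546]]
rims low [[-20.2194 -73.3636]]
```

Emit:
apply_moves(
  targets=[
    {"travel": [1, 0, 20], "roll": 0, "jaw": 40},
    {"travel": [0, 0, 30], "roll": 0, "jaw": 40},
    {"travel": [0, 0, 30], "roll": 0, "jaw": 40},
    {"travel": [0, 0, 25], "roll": 0, "jaw": 40},
    {"travel": [0, 0, 13], "roll": 0, "jaw": 40},
    {"travel": [0, 0, 4], "roll": 0, "jaw": 40},
    {"travel": [0, 0, 0], "roll": 0, "jaw": 40},
    {"travel": [0, 0, 0], "roll": 0, "jaw": 40},
  ],
)

```text
clock: 7.45
tool_pos: [0.5831, -0.2143, 0.0389]
orientation: [180.0, -0.1, -1.2]
force: [-0.4, 1.1, -1.1]
opening: 0.0499
gripper_force: 30.0
```

Emit:
apply_moves(
  targets=[
    {"travel": [0, 0, 1], "roll": 0, "jaw": 40},
    {"travel": [0, 0, 1], "roll": 0, "jaw": 40},
    {"travel": [0, 0, 1], "roll": 0, "jaw": 40},
    {"travel": [0, 0, 1], "roll": 0, "jaw": 40},
    {"travel": [0, 0, 0], "roll": 0, "jaw": 40},
  ],
)

```text
clock: 7.95
tool_pos: [0.5823, -0.2145, 0.0337]
orientation: [180.0, -0.0, -1.3]
force: [0.1, 1.1, 0.7]
opening: 0.0494
gripper_force: 30.0
```

Emit:
apply_moves(
  targets=[
    {"travel": [0, 0, 1], "roll": 0, "jaw": 40},
    {"travel": [0, 0, 1], "roll": 0, "jaw": 40},
    {"travel": [0, 0, 0], "roll": 0, "jaw": 40},
  ],
)

```text
clock: 8.25
tool_pos: [0.5825, -0.2145, 0.0318]
orientation: [180.0, -0.0, -1.3]
force: [0.9, 0.4, 3.4]
opening: 0.0496
gripper_force: 30.0
```

Emit:
apply_moves(
  targets=[
    {"travel": [0, 0, 0.7], "roll": 0, "jaw": 40},
    {"travel": [0, 0, 0], "roll": 0, "jaw": 40},
  ],
)

```text
clock: 8.45
tool_pos: [0.5826, -0.2145, 0.0311]
orientation: [180.0, -0.1, -1.3]
force: [1.6, -0.5, 3.2]
opening: 0.0493
gripper_force: 30.0
```

Emit:
apply_moves(
  targets=[
    {"travel": [0, 0, 0.6], "roll": 0, "jaw": 40},
    {"travel": [0, 0, 0], "roll": 0, "jaw": 40},
  ],
)

```text
clock: 8.65
tool_pos: [0.5826, -0.2145, 0.0305]
orientation: [180.0, -0.1, -1.3]
force: [1.8, 0.1, 3.5]
opening: 0.0495
gripper_force: 30.0
```

Emit:
apply_moves(
  targets=[
    {"travel": [0, 0, 0], "roll": 0, "jaw": 51},
    {"travel": [0, 0, 0], "roll": 0, "jaw": 54},
    {"travel": [0, 0, 0], "roll": 0, "jaw": 60},
    {"travel": [0, 0, 0], "roll": 0, "jaw": 66},
    {"travel": [0, 0, 0], "roll": 0, "jaw": 70},
    {"travel": [0, 0, 0], "roll": 0, "jaw": 70},
  ],
)

```text
clock: 9.25
tool_pos: [0.582, -0.2144, 0.0302]
orientation: [-180.0, 0.0, -1.3]
force: [0.2, 1.1, -0.6]
opening: 0.0694
gripper_force: 0.0
```

Emit:
apply_moves(
  targets=[
    {"travel": [0, 0, -5], "roll": 0, "jaw": 70},
    {"travel": [0, 0, -20], "roll": 0, "jaw": 70},
    {"travel": [0, 0, -40], "roll": 0, "jaw": 70},
    {"travel": [0, 0, -45], "roll": 0, "jaw": 60},
    {"travel": [0, 0, -40], "roll": 0, "jaw": 40},
    {"travel": [0, 0, 0], "roll": 0, "jaw": 20},
    {"travel": [0, 0, 0], "roll": 0, "jaw": 0},
    {"travel": [0, 0, 0], "roll": 0, "jaw": 0},
  ],
)

```text
clock: 10.05
tool_pos: [0.5814, -0.2142, 0.1796]
orientation: [-180.0, 0.1, -1.3]
force: [0.2, -0.2, 0.5]
opening: 0.0355
gripper_force: 0.0
```

Run:
```python
from h import *
o=ctrl.get_obs();a=ctrl.snapshot("wrist")[:,:,::-1];b=ctrl.snapshot("top")[:,:,::-1]
print(o["clock"],o["tool_pos"],o["orientation"],o["opening"])
c=cv2.resize(b[180:320,210:410],(428,300),interpolation=cv2.INTER_CUBIC)
v=np.zeros((480,790,3),np.uint8);v[:300,:428]=c;v[:270,430:790]=cv2.resize(a,(360,270))
cv2.imwrite("pics/w4.png",v);cv2.imwrite("pics/w4full.png",a);cv2.imwrite("pics/top4.png",b)
```

```text
10.05 [ 0.5814 -0.2142  0.1796] [-179.976     0.0635   -1.281 ] 0.035499788854199625
```

View pics/w4.png

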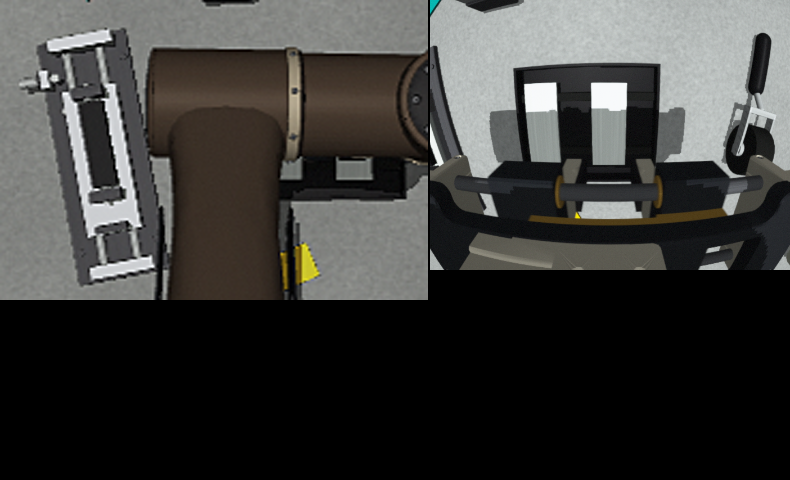

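The picture shows both plates side by side in the tray across the ribs, at (541,122) and (609,122), with a clear gap. The sled is empty and its tab is at crop (109,231), unmoved. Next I go behind the tab with the fingers closed.

Emit:
apply_moves(
  targets=[
    {"travel": [0, 0, 0], "roll": -5.4, "jaw": 0},
    {"travel": [0, 0, 0], "roll": -5.4, "jaw": 0},
    {"travel": [-8.9, -35.8, 0], "roll": 0, "jaw": 0},
    {"travel": [-8.9, -35.8, 0], "roll": 0, "jaw": 0},
    {"travel": [-8.9, -35.8, 0], "roll": 0, "jaw": 0},
    {"travel": [-8.9, -35.8, 0], "roll": 0, "jaw": 0},
    {"travel": [-8.9, -35.8, 0], "roll": 0, "jaw": 0},
    {"travel": [-8.9, -35.8, 0], "roll": 0, "jaw": 0},
    {"travel": [-8.9, -35.8, 0], "roll": 0, "jaw": 0},
    {"travel": [-8.9, -35.8, 0], "roll": 0, "jaw": 0},
  ],
)

```text
clock: 11.15
tool_pos: [0.4633, 0.0572, 0.1794]
orientation: [180.0, 0.1, 9.5]
force: [0.6, 1.1, 0.8]
opening: 0.0006
gripper_force: 0.0
```

Emit:
apply_moves(
  targets=[
    {"travel": [-8.9, -35.8, 0], "roll": 0, "jaw": 0},
    {"travel": [-8.9, -35.8, 0], "roll": 0, "jaw": 0},
    {"travel": [0, 0, 0], "roll": 0, "jaw": 0},
    {"travel": [0, 0, 0], "roll": 0, "jaw": 0},
  ],
)

```text
clock: 11.55
tool_pos: [0.4345, 0.1244, 0.1797]
orientation: [180.0, 0.1, 9.7]
force: [0.8, 0.0, 0.6]
opening: 0.0005
gripper_force: 0.0
```

Run:
```python
from h import *
o=ctrl.get_obs();a=ctrl.snapshot("wrist")[:,:,::-1]
print(o["clock"],o["tool_pos"],o["orientation"],o["opening"])
cv2.imwrite("pics/w5.png",a)
p=(o["tool_pos"],o["orientation"])
print("expected tab px",pix("wrist",[[.4666,.1296,.082]],p))
```

```text
11.55 [0.4345 0.1244 0.1797] [179.9582   0.0704   9.6722] 0.00048218024334106845
expected tab px [[318.7266 201.5088]]
```

View pics/w5.png

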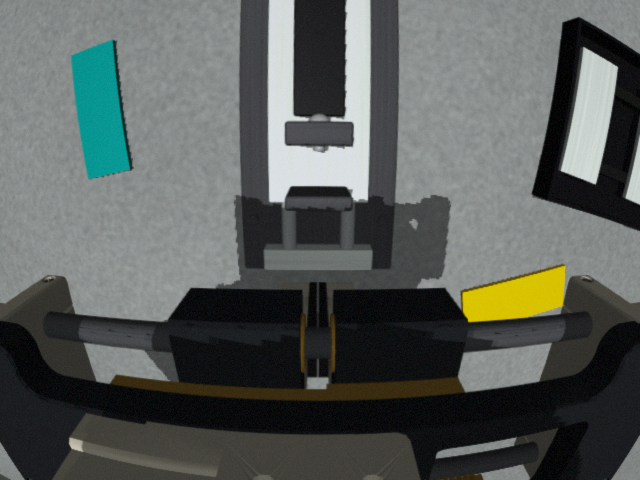

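The tab's top is at (319,202), as expected, columns 285–353, centred on the tool. I lower behind it and push.

Emit:
apply_moves(
  targets=[
    {"travel": [0, 0, 25], "roll": 0, "jaw": 0},
    {"travel": [0, 0, 35], "roll": 0, "jaw": 0},
    {"travel": [0, 0, 30], "roll": 0, "jaw": 0},
    {"travel": [0, 0, 20], "roll": 0, "jaw": 0},
    {"travel": [0, 0, 0], "roll": 0, "jaw": 0},
  ],
)

```text
clock: 12.1
tool_pos: [0.4336, 0.1215, 0.0676]
orientation: [179.8, 0.3, 9.4]
force: [-0.4, -0.7, -0.3]
opening: 0.0001
gripper_force: 0.0
```

Emit:
apply_moves(
  targets=[
    {"travel": [5, 0, 0], "roll": 0, "jaw": 0},
    {"travel": [5, 0, 0], "roll": 0, "jaw": 0},
    {"travel": [4, 0, 0], "roll": 0, "jaw": 0},
    {"travel": [4, 0, 0], "roll": 0, "jaw": 0},
    {"travel": [4, 0, 0], "roll": 0, "jaw": 0},
    {"travel": [4, 0, 0], "roll": 0, "jaw": 0},
    {"travel": [4, 0, 0], "roll": 0, "jaw": 0},
    {"travel": [4, 0, 0], "roll": 0, "jaw": 0},
    {"travel": [4, 0, 0], "roll": 0, "jaw": 0},
    {"travel": [4, 0, 0], "roll": 0, "jaw": 0},
  ],
)

```text
clock: 13.1
tool_pos: [0.4767, 0.1309, 0.0702]
orientation: [180.0, 0.0, 9.5]
force: [-1.2, -0.6, 0.4]
opening: 0.0006
gripper_force: 0.5
```

Run:
```python
from h import *
o=ctrl.get_obs();p=(np.array(o["tool_pos"]),np.array(o["orientation"]));a=ctrl.snapshot("wrist")[:,:,::-1].copy()
print(o["clock"],p,o["force"])
cv2.imwrite("pics/w6.png",a)
```

```text
13.1 (array([0.4767, 0.1309, 0.0702]), array([179.9958,   0.0074,   9.5372])) [-1.2426 -0.5958  0.3718]
```

View pics/w6.png

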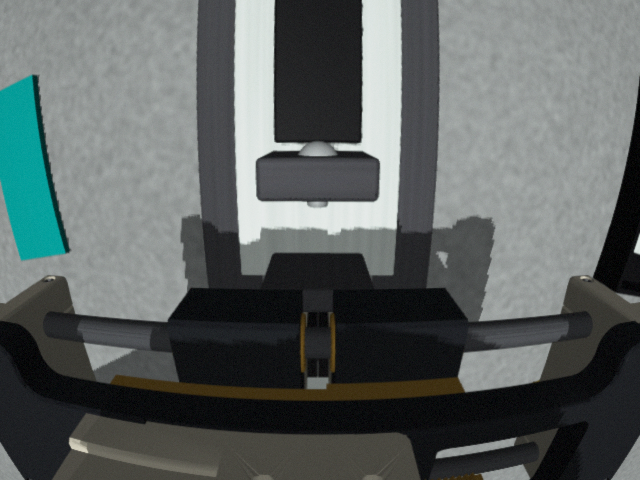

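The wrist view shows the tab's near edge at (317,262), with the fingers against it; the force is about 1 N and the sled is moving with them.

Emit:
apply_moves(
  targets=[
    {"travel": [3, 0, 0], "roll": 0, "jaw": 0},
    {"travel": [3, 0, 0], "roll": 0, "jaw": 0},
    {"travel": [3, 0, 0], "roll": 0, "jaw": 0},
    {"travel": [3, 0, 0], "roll": 0, "jaw": 0},
  ],
)

```text
clock: 13.55
tool_pos: [0.4884, 0.1328, 0.0702]
orientation: [180.0, 0.0, 9.5]
force: [-0.9, 0.3, -0.7]
opening: 0.0003
gripper_force: 0.4
```

Emit:
apply_moves(
  targets=[
    {"travel": [2, 0, 0], "roll": 0, "jaw": 0},
    {"travel": [2, 0, 0], "roll": 0, "jaw": 0},
  ],
)

```text
clock: 13.75
tool_pos: [0.4907, 0.1329, 0.0699]
orientation: [180.0, 0.2, 9.5]
force: [-12.0, 1.5, 7.3]
opening: 0.0002
gripper_force: 5.8
```

Emit:
apply_moves(
  targets=[
    {"travel": [2, 0, 0], "roll": 0, "jaw": 0},
  ],
)

```text
clock: 13.85
tool_pos: [0.4916, 0.1328, 0.0697]
orientation: [179.9, 0.3, 9.5]
force: [-13.7, 2.4, 7.3]
opening: 0.0004
gripper_force: 6.5
```

Emit:
apply_moves(
  targets=[
    {"travel": [2, 0, 0], "roll": 0, "jaw": 0},
  ],
)

```text
clock: 13.95
tool_pos: [0.494, 0.1333, 0.0697]
orientation: [180.0, 0.2, 9.5]
force: [-2.0, 0.5, -1.2]
opening: 0.0002
gripper_force: 2.9
```

Emit:
apply_moves(
  targets=[
    {"travel": [1, 0, 0], "roll": 0, "jaw": 0},
  ],
)

```text
clock: 14.05
tool_pos: [0.4959, 0.1336, 0.0697]
orientation: [180.0, 0.2, 9.5]
force: [-6.0, -2.5, -0.5]
opening: 0.0002
gripper_force: 3.1
```

Emit:
apply_moves(
  targets=[
    {"travel": [1, 0, 0], "roll": 0, "jaw": 0},
  ],
)

```text
clock: 14.15
tool_pos: [0.4973, 0.1339, 0.0698]
orientation: [180.0, 0.1, 9.5]
force: [-3.1, -1.2, -0.6]
opening: 0.0005
gripper_force: 1.6
```

Emit:
apply_moves(
  targets=[
    {"travel": [1, 0, 0], "roll": 0, "jaw": 0},
  ],
)

```text
clock: 14.25
tool_pos: [0.499, 0.1344, 0.07]
orientation: [180.0, 0.0, 9.5]
force: [-2.1, -0.6, -1.0]
opening: 0.0005
gripper_force: 1.0
```

Run:
```python
from h import *
o=ctrl.get_obs();p=(np.array(o["tool_pos"]),np.array(o["orientation"]));a=ctrl.snapshot("wrist")[:,:,::-1].copy()
print(o["clock"],p,o["force"])
cv2.imwrite("pics/w7.png",a)
g=cv2.imread("pics/w6.png").sum(2)//3; h=a.sum(2)//3
print(g[190:290:3,290].tolist());print(h[190:290:3,290].tolist())
```

```text
14.25 (array([0.499 , 0.1344, 0.07  ]), array([179.9842,   0.0332,   9.523 ])) [-2.1098 -0.5971 -1.0117]
[79, 79, 76, 50, 219, 229, 230, 229, 231, 230, 230, 231, 225, 127, 124, 126, 123, 124, 122, 125, 121, 46, 26, 29, 24, 24, 28, 25, 24, 23, 23, 21, 26, 23]
[84, 78, 77, 59, 213, 230, 230, 231, 230, 230, 231, 230, 222, 187, 125, 121, 124, 120, 123, 125, 123, 63, 26, 25, 21, 24, 24, 22, 26, 30, 25, 23, 30, 21]
```

Emit:
apply_moves(
  targets=[
    {"travel": [1, 0, 0], "roll": 0, "jaw": 0},
    {"travel": [0, 0, 0], "roll": 0, "jaw": 0},
  ],
)

```text
clock: 14.5
tool_pos: [0.5012, 0.1354, 0.0707]
orientation: [-180.0, -0.1, 9.6]
force: [-0.9, -0.1, 0.4]
opening: 0.0004
gripper_force: 0.0
```

Emit:
apply_moves(
  targets=[
    {"travel": [1, 0, 0], "roll": 0, "jaw": 0},
    {"travel": [0, 0, 0], "roll": 0, "jaw": 0},
  ],
)

```text
clock: 14.7
tool_pos: [0.5015, 0.1353, 0.0704]
orientation: [-180.0, -0.0, 9.5]
force: [-1.8, -0.5, 0.3]
opening: 0.0003
gripper_force: 0.0
```

Run:
```python
from h import *
o=ctrl.get_obs();p=(np.array(o["tool_pos"]),np.array(o["orientation"]));a=ctrl.snapshot("wrist")[:,:,::-1].copy()
print(o["clock"],p,o["force"])
h=a.sum(2)//3
print(h[190:290:3,290].tolist())
```

```text
14.7 (array([0.5015, 0.1353, 0.0704]), array([-179.9849,   -0.0408,    9.5396])) [-1.7635 -0.4695  0.2575]
[81, 70, 112, 230, 230, 231, 229, 229, 230, 230, 231, 231, 228, 122, 121, 122, 124, 123, 125, 126, 38, 23, 26, 27, 21, 22, 25, 30, 26, 30, 28, 28, 36, 28]
```

Emit:
apply_moves(
  targets=[
    {"travel": [-5, 0, 0], "roll": 0, "jaw": 0},
    {"travel": [-15, 0, 0], "roll": 0, "jaw": 0},
    {"travel": [0, 0, -20], "roll": 0, "jaw": 0},
    {"travel": [0, 0, -40], "roll": 0, "jaw": 0},
    {"travel": [0, 0, -40], "roll": 0, "jaw": 0},
    {"travel": [0, 0, -30], "roll": 0, "jaw": 0},
    {"travel": [30, 0, 0], "roll": 0, "jaw": 0},
    {"travel": [40, 0, 0], "roll": 0, "jaw": 0},
    {"travel": [30, 0, 0], "roll": 0, "jaw": 0},
    {"travel": [0, 0, 0], "roll": 0, "jaw": 0},
  ],
)

```text
clock: 15.75
tool_pos: [0.5825, 0.1487, 0.1994]
orientation: [180.0, 0.0, 9.5]
force: [-0.6, -0.9, -0.9]
opening: 0.0005
gripper_force: 0.0
```

Run:
```python
from h import *
o=ctrl.get_obs();p=(np.array(o["tool_pos"]),np.array(o["orientation"]));a=ctrl.snapshot("wrist")[:,:,::-1].copy()
print(o["clock"],p)
cv2.imwrite("pics/w8.png",a)
```

```text
15.75 (array([0.5825, 0.1487, 0.1994]), array([179.965 ,   0.0009,   9.4965]))
```

View pics/w8.png

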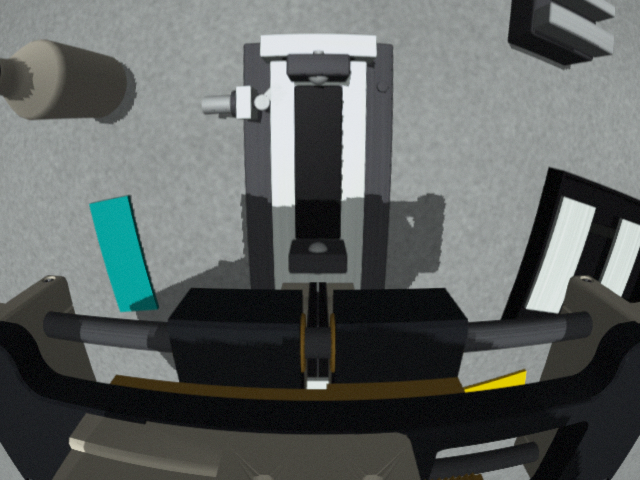

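The sled now sits against the end stop (318,47), with the tooth by the roller at (263,102) and both plates in the tray. I check the travel numerically, then hand in.

Run:
```python
from h import *
p1=((.5796,.1434,.1985),(179.96,.05,9.53));p8=((.5825,.1487,.1994),(179.965,0,9.4965))
a=np.radians(9.5);ex=np.array([np.cos(a),np.sin(a)])
s=lambda uv,z,p:cast("wrist",uv,z,p)[:,:2]@ex*1000
print("nose shift",s([318,247],.066,p8)-s([311,306],.066,p1), s([318,80],.066,p8)-s([311,147],.066,p1))
print("stop front p1,p8; far deck edge",s([312,51],.046,p1),s([318,57],.046,p8),s([270,122],.038,p1),s([285,59],.038,p8))
print("roller, sled centre",s([262,101],.044,p8),(s([318,247],.066,p8)+s([318,80],.066,p8))/2)
```

```text
nose shift [54.005] [52.559]
stop front p1,p8; far deck edge [735.2231] [734.4385] [679.8604] [734.6762]
roller, sled centre [700.4677] [651.3226]
```

```bash
python3 -c "
from plant import ctrl
print(ctrl.close_job())"
```

```text
the job is handed in; nothing more can be done
None
```

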